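# Clamp the transillumination lamp in the leaning collet

## Task

Set up the crack-checking light: take the small spot lamp (the plain thick barrel, not the mirror) out of the wooden rack and push its shank fully home into the leaning collet, so that the barrel's shoulder sits flush on the collet's rim. Then swing the lever of the collet nut clockwise, seen from above, until the jaws grip the shank firmly, and let go; leave the mirror in the rack and the other things on the cart where they are.

Things in the scene. Friction and masses are not known exactly. Their poses are not given: they have to be found in the camera images.
- lamp: Battery spot lamp: a plain aluminium barrel, diameter 28, 42 tall, with fine rings and a flat white lens on top; below its flat underside (the shoulder) a steel shank, diameter 12, 40 long, with a round end. About 0.12 kg. Stands shank down in the rack, shoulder on the rack's top. Origin: centre of the shoulder; z points from shank to lens. Round about z.
- mirror: Bystander standing in the rack's other hole: the same shank, a thin neck and a flat round mirror 42 mm in diameter, 27 mm tall above the rack. Origin: centre of its shoulder, on the rack's top. Leave it.
- rack: Dark wooden block, fixed, 60 mm (its x) by 170 mm (its y) by 48 mm high, with two 15 mm through holes at its y = -45 and +45 mm. Lamp and mirror stand in either hole. Origin: centre of its underside.
- mouth (a point): Centre of the collet's rim, the flat ring (36 mm across) on which the lamp's shoulder must sit, about 108 mm above the cart. z points out of the collet along its axis, which leans 28 degrees from vertical towards the robot's side (give or take the stand's yaw); x points away from the robot, rising 28 degrees; y is level, to the left.
- stand: Fixed steel stand of the leaning collet, base 130 x 100 mm, 12 mm thick; origin: centre of its underside. The collet's bore is 15 mm in diameter, deeper than the shank is long, with a funnel to 19 mm at the rim. Its round nut, 48 mm in diameter, lies 8 to 26 mm below the rim.
- lever_grip (a point): Grip point of the nut lever's handle, on its axis: a black round post, diameter 14, 36 long, parallel to the collet's axis (mouth's z) and 70 mm from it. The point lies 14 below its top, 22 above its foot, 10 above the rim's plane. An arm joins it to the nut. The lever starts on the left near side of the collet and sweeps along its left to the left far side.
- nut (a joint): Angle of the lever nut about the collet's axis, rad, growing clockwise seen from above. At 0 (open) the handle lies 135 degrees counter-clockwise from the mouth's x axis. Starts at 0 to 0.3. The jaws touch a seated shank at about 1.0, grip firmly from about 1.2; a stop ends the travel at 1.45. Friction of 0.2 N m (3 N at the handle) holds it where it is left.
- jaw0: One of three steel jaws inside the collet that the nut drives inward, 2 mm per rad, 10 to 28 mm below the rim; origin on the collet's axis, 66 mm below the rim.
- jaw1: Second jaw, as jaw0.
- jaw2: Third jaw, as jaw0.
- cup: Bystander: coral-red glazed cup, 68 mm in diameter, 62 mm tall, origin under its foot, standing between the rack and the stand.
- caddy: Bystander: white and gilt porcelain tea caddy, 80 x 80 mm, 126 mm tall, origin under its foot.
- egg: Bystander: speckled stoneware egg, 45 mm wide, upright on a low wooden foot, 62 mm tall in all; origin under the foot.
- caliper: Bystander: chrome caliper lying flat, 200 mm long, origin under its middle.
- saucer: Bystander: white porcelain saucer, 130 mm in diameter, 16 mm tall, origin under its middle.
- polish: Bystander: amber glass jar, 44 mm in diameter, 90 mm tall, origin under its foot.

How it is judged (in metres and radians):
On the way, in this order (a step that is already met when the one before it is completed fails the run):
1. the lamp's shank is fully home in the collet while the nut is still open (z of lamp in the frame of mouth between -0.003 and 0.003 m and distance between lamp and mouth below 0.004 m and angle between the z axis of lamp and the z axis of mouth, either way round below 0.07 rad and value of joint nut below 0.9 rad), for 0.2 s.
2. the nut is turned and all three jaws grip the seated shank (z of lamp in the frame of mouth between -0.003 and 0.003 m and distance between lamp and mouth below 0.004 m and angle between the z axis of lamp and the z axis of mouth, either way round below 0.07 rad and value of joint nut above 1.1 rad and contact force between lamp and jaw0 above 3 N and contact force between lamp and jaw1 above 3 N and contact force between lamp and jaw2 above 3 N), for 0.2 s.
At the end, for the whole second after the job is handed in: Lamp at rest, shoulder within 3 mm of the collet's rim and 4 mm of its centre, axis within 4 degrees of the collet's; nut at rest beyond 1.1 rad, each of the three jaws pressing on the shank with over 3 N; mirror and other bystanders within 30 mm of where they began (all of step 2 and linear speed of lamp below 0.02 m/s and velocity of joint nut between -0.05 and 0.05 rad/s and distance of each of mirror, cup, caddy, egg, caliper, saucer, polish from where it was at the start of the episode below 0.03 m); the robot touches nothing.
It fails at once if a bystander is disturbed (moved more than 30 mm) (distance of any of mirror, cup, caddy, egg, caliper, saucer, polish from where it was at the start of the episode above 0.03 m).
It also fails if it takes over 51 s, if anything falls off the work surface, if the arm or the gripper's body presses on something with over 40 N, if the wrist force passes 120 N, or if a joint passes its speed limit or range.

## Robot

A 7-joint arm with a two-finger parallel gripper is mounted at the origin on the work surface. World frame = base frame: x ahead of the robot, y to its left, z up, the work surface at z = 0. Lengths are in m, angles in degrees, forces in N, time in s.
With the tool pointing down it reaches from about 0.35 to 0.9 m from the base axis. Payload 19.9 kg.
Tool frame: the origin (TCP) lies midway between the tips of the shut fingers; the grasp point (between the pads) lies r.hold_point_z behind it (r.hold_point_z is the distance from the TCP to the grasp point, in m); z points along the fingers, y is the line along which they close (so a half turn about z gives the same grasp; the last joint's range is limited). The gripper opens to 85 mm and grips with 20 to 120 N. Pads are 22 mm wide; open, the fingers measure 114 mm over their backs; the gripper's body (76 mm by 85 mm) begins 54 mm behind the grasp point. The pads swing forward as they close: fully open they stand 13 mm farther back than shut.
Start: joints at [69.929, 23.915, -0.59, 92.452, 0.269, 63.638, -3.037], TCP at [0.19, -0.595, 0.231] pointing down, gripper open.
Joint ranges: [-161.28, 161.28], [-22.2, 115.67], [-73.04, 71.86], [3.21, 147.25], [-68.34, 248.33], [10.77, 114.83], [-161.83, 161.83]. Speed limits (degrees/s): [108.29, 108.29, 136.94, 136.94, 172.46, 172.46, 172.46].

## Interface

Orientations are given as [roll, pitch, yaw] about the fixed x, y, z axes, in that order (R = Rz(yaw) Ry(pitch) Rx(roll)).
In Python, from workcell import r, set_gripper, vision gives the robot as it stands. The module is installed in compiled form; this text tells all that it offers. Calls block until the motion is done:
- r.move_pose(position, orientation): joint-space move of the TCP to a pose.
- r.servo_line(position, rot=None, vel=0.15): straight line of the TCP; rot=None keeps the orientation; vel is the mean speed in m/s.
- r.movej(angles): joint-space move.
- set_gripper(opening, f_grip=None): finger opening in m; f_grip is the grip in N (None keeps the last); returns when the fingers have stopped.
- r.sleep(seconds).
- r.inverse_kinematics(position, orientation): joint angles nearest the present ones, or None.
- vision.get_image(name): name is "side" or "top"; returns (picture, depth): 480x640x3 uint8, red, green, blue; 480x640 float32, m along the optical axis (not along the pixel's ray), 0 where there is no reading.
- vision.camera_params(name): a dict with "mtx" (3x3 intrinsics, pixels), "cam_to_world" (4x4, takes a point from camera to world coordinates). Camera axes: x right, y up, looking along -z (the intrinsics and any distortion apply to the point x, -y, -z); pixel columns grow to the right and rows downward; lengths in m; the calibration is good to about 2 mm. A picture is of the moment at which its call begins. camera_params takes no time and is no camera call.
A pose or a line that the arm cannot do raises r.IKError and nothing moves.
- r.close_job(): hands the job in; it is judged then, once.
Readings, each from a call of its own:
- r.read_t(): time.
- r.read_qpos(): joint angles.
- r.read_joint_vel(): joint speeds.
- r.read_tau(): joint torques, N m.
- r.read_position(): TCP position.
- r.read_tool_rot(): TCP orientation.
- r.read_contact_force(): force on the tool from outside, world axes, zero at the start.
- r.read_torque(): the same for the moment, N m.
- r.read_grip_width(): finger opening in m.
- r.read_grip_force(): force on a finger pad.
Only numpy, scipy, OpenCV 4.12 (cv2) and the standard library are available. Lean on these libraries where they do the work, as an engineer would, in place of code of your own. Each camera call takes 0.05 s, during which the arm holds its last target. There are 200 camera calls.

## Working session

There is one attempt and no reset: what is moved stays moved. The work goes in short steps, each a Python script; the robot and the scene stay as the last script left them, time stands still between calls to the robot, and variables do not carry over. Pictures are saved under pics/ and viewed, at most 10 in all, crops included, and the job is handed in when it is done.

```bash
mkdir -p pics; python3 - <<'E'
from workcell import r, vision
import cv2,numpy as np
np.set_printoptions(precision=4,suppress=True)
for n in("top","side"):
    p,d=vision.get_image(n); c=vision.camera_params(n)
    cv2.imwrite(f"pics/{n}0.png",p[:,:,::-1]); np.savez(f"{n}0.npz",p=p,d=d,K=c["mtx"],T=c["cam_to_world"])
    print(n,c, (d>0).mean())
print(r.hold_point_z,r.read_t())
E
```

```text
top {'mtx': array([[601.8708,   0.    , 320.1909],
       [  0.    , 601.8708, 238.4487],
       [  0.    ,   0.    ,   1.    ]]), 'cam_to_world': array([[ 0.0047,  0.9824, -0.187 ,  0.3015],
       [-0.9997,  0.0092,  0.0231, -0.0129],
       [ 0.0244,  0.1868,  0.9821,  1.3845],
       [ 0.    ,  0.    ,  0.    ,  1.    ]])} 0.9959505208333334
side {'mtx': array([[504.5244,   0.    , 319.3411],
       [  0.    , 504.5244, 236.416 ],
       [  0.    ,   0.    ,   1.    ]]), 'cam_to_world': array([[ 0.9731,  0.1309, -0.1895,  0.2835],
       [-0.2303,  0.5529, -0.8008, -1.1898],
       [-0.0001,  0.8229,  0.5682,  0.9363],
       [ 0.    ,  0.    ,  0.    ,  1.    ]])} 0.9955859375
0.0187 0.1
```

View pics/top0.png

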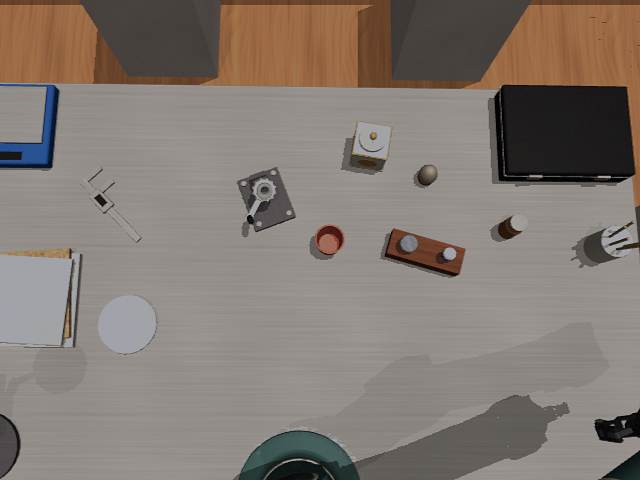

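View pics/side0.png

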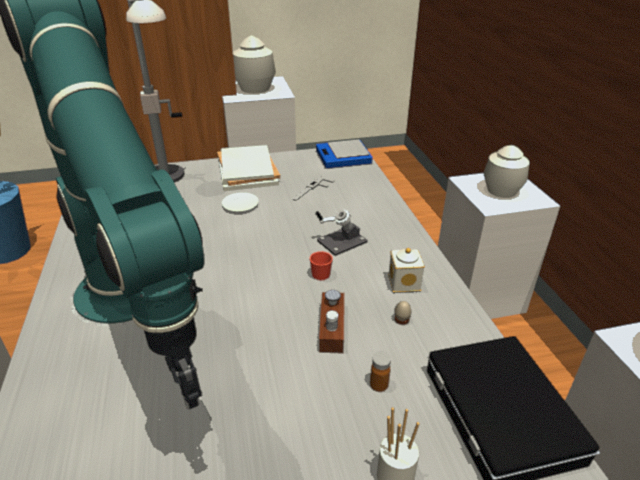

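Top: the stand is at about (265,200), with its lever handle at (251,218). The rack is at (425,252), with the mirror at (409,243) and the lamp at (449,254). Next I'll take magnified crops and 3D points.

```bash
cat > h.py <<'E'
import numpy as np,cv2
np.set_printoptions(precision=4,suppress=True)
def load(n):
    z=np.load(n+".npz"); return z["p"],z["d"],z["K"],z["T"]
def pts(d,K,T):
    v,u=np.mgrid[:480,:640]
    c=np.stack([(u-K[0,2])/K[0,0]*d,-(v-K[1,2])/K[1,1]*d,-d],-1)
    return c@T[:3,:3].T+T[:3,3]
def ray(u,v,K,T,z):
    q=T[:3,:3]@np.array([(u-K[0,2])/K[0,0],-(v-K[1,2])/K[1,1],-1]); return T[:3,3]+q*(z-T[2,3])/q[2]
def proj(X,K,T):
    c=T[:3,:3].T@(np.asarray(X)-T[:3,3]); return K[0,2]-K[0,0]*c[0]/c[2],K[1,2]+K[1,1]*c[1]/c[2]
E
python3 - <<'E'
from h import *
p,d,K,T=load("top0");P=pts(d,K,T)
ps,ds,Ks,Ts=load("side0");Ps=pts(ds,Ks,Ts)
f=lambda p,x,y,w,h,s:cv2.resize(p[y:y+h,x:x+w,::-1],None,fx=s,fy=s,interpolation=cv2.INTER_CUBIC)
a=f(p,235,160,64,48+24,4);
im=np.vstack([np.hstack([f(p,232,160,66,75,6),f(p,380,225,66+24,75,4).repeat(1,0) if 0 else cv2.copyMakeBorder(f(p,380,225,90,55,4),0,230,0,0,0)]),])
im2=np.hstack([f(ps,310,203,66,50,6),f(ps,315,285,33,75,4)]) if 0 else None
cv2.imwrite("pics/c1.png",im)
b=np.hstack([f(ps,308,200,66,60,7),cv2.copyMakeBorder(f(ps,312,280,40,75,5),0,45,0,0,cv2.BORDER_CONSTANT)]);cv2.imwrite("pics/c2.png",b)
# table level & heights
for nm,u,v in(("lamp",449,254),("mirror",409,243),("rack",425,248)): print(nm,P[v,u])
m=(P[...,2]>.04)&(P[...,2]<.056)
q=P[225:280,380:470].reshape(-1,3); q=q[(q[:,2]>.042)&(q[:,2]<.054)]
print("rack",len(q),np.median(q[:,2]),cv2.minAreaRect((q[:,:2]*1000).astype(np.float32)))
q=P[235:270,435:465].reshape(-1,3); q=q[q[:,2]>.075]
print("lamp top",len(q),np.median(q[:,2]),cv2.minAreaRect((q[:,:2]*1000).astype(np.float32)), cv2.minEnclosingCircle((q[:,:2]*1000).astype(np.float32)))
q=P[160:240,230:300].reshape(-1,3); b=q[(q[:,2]>.008)&(q[:,2]<.018)]
print("base",len(b),cv2.minAreaRect((b[:,:2]*1000).astype(np.float32)))
print("z",(P[175:230:3,243:283:3,2]*1000).astype(int))
E
```

```text
lamp [ 0.5158 -0.3256  0.0908]
mirror [ 0.5426 -0.2411  0.0743]
rack [ 0.5368 -0.2824  0.0449]
rack 1490 0.047698411287781295 ((530.2515258789062, -284.3534851074219), (170.2686767578125, 61.69287872314453), 74.11865234375)
lamp top 150 0.08941836905371214 ((408.4997863769531, -180.127685546875), (27.58491325378418, 396.0126647949219), 36.59031677246094) ((413.46905517578125, -176.43844604492188), 198.1523895263672)
base 1455 ((656.943359375, 81.38265228271484), (140.84536743164062, 158.2419891357422), 86.10802459716797)
z [[  0  -3  -3  41  40  41  43  46   9   5   7  14  10   5]
 [  0  12  10  41  43  58 105  59 103   9   6  12   9   1]
 [ 18   8  11  58  95 108 110 110 106 111   7  10  11  14]
 [ 12  14  12  14 107 108 118 117 111 100 102   4  10  12]
 [  6   9   7  92 107 112 113  52 106 113 100  11   9  12]
 [ 12   5  12  12 102 108 101  66  81 106  96  13  11  10]
 [ 13  12  12  13 100 111 105  91  95 101  93   9  10  13]
 [  9   9  10   6  10 101 103 105 102  99  13   8   5  12]
 [  0   9   9  13   6  89  94  92  92   8   8  20   9  11]
 [  0  11  12  14  87  86  10   9  12  13  11  14  10   8]
 [ -2  10   9  10  82  81  10   8   7   5  13  13  11  12]
 [  0  -2   8  82  80   4  11  13  14  12  14  10  15  11]
 [  1   2  11  83  75  14  13  11  13  15  14  13  11   8]
 [ -7  68  78  78  17   9  12  19   8  10   9  11  10  12]
 [  0  74  96  97  12  12   8   7  10   7   9   8  11  11]
 [ -3   2 106 106  12  13  10  11  14  14  12   9  13  12]
 [  1  -4 104 106   9  15  15  14   9   7  11  11   4   0]
 [ -5   0  -2  -1   8  12   9  10  11  11   1  -4   5   1]
 [ -3  -4  -4  -1  10  11  10   0  -1  -5  -1   1   0   0]]
```

View pics/c1.png

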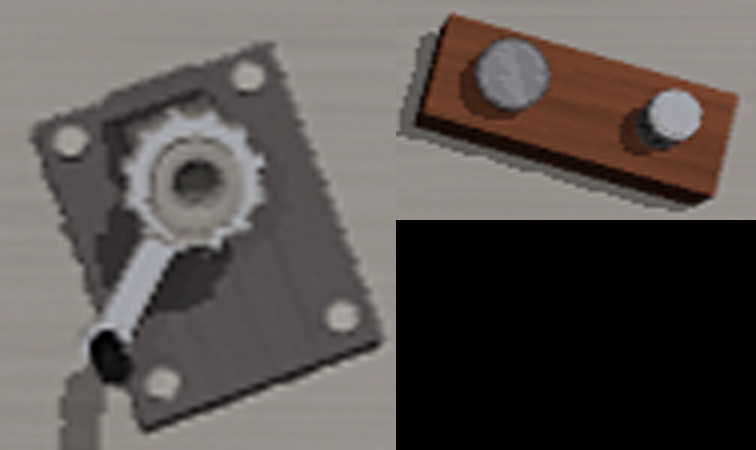

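View pics/c2.png

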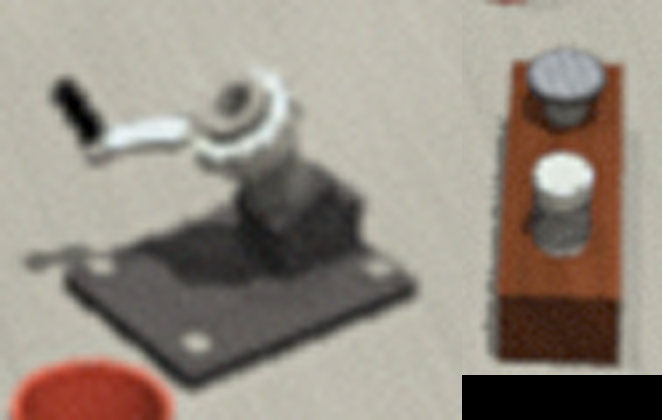

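Top crop: the bore centre is at about (264.5,190), the base corners are clear (yaw about 20°), and the handle is black, ending at about (250,218). Lamp lens centre is (449,253.4) in top and (331.8,314.4) in side; the rim in side is about (341.3,213.8).

```bash
cat >> h.py <<'E'
def tri(uv1,c1,uv2,c2):
    A=[];b=[]
    for (u,v),(K,T) in((uv1,c1),(uv2,c2)):
        q=T[:3,:3]@np.array([(u-K[0,2])/K[0,0],-(v-K[1,2])/K[1,1],-1]);q/=np.linalg.norm(q)
        M=np.eye(3)-np.outer(q,q);A.append(M);b.append(M@T[:3,3])
    X=np.linalg.lstsq(np.vstack(A),np.hstack(b),rcond=None)[0]
    return X,max(np.linalg.norm(M@X-y) for M,y in zip(A,b))
E
python3 - <<'E'
from h import *
p,d,K,T=load("top0");P=pts(d,K,T)
ps,ds,Ks,Ts=load("side0")
top=lambda x,y:((x+.5)/6-.5+232,(y+.5)/6-.5+160)
sd=lambda x,y:((x+.5)/7-.5+308,(y+.5)/7-.5+200)
L1=(449.1,253.4);L2=(331.8,314.4)
print("lens",tri(L1,(K,T),L2,(Ks,Ts)),ray(*L1,K,T,.09),"mirror",ray(408.6,243.1,K,T,.075))
c=[ray(*top(*q),K,T,.012) for q in((33,130),(272,43),(383,340),(145,430))]
print("base",np.array(c),np.mean(c,0))
for a,b in((2,1),(3,0)): e=c[b]-c[a];print(np.linalg.norm(e),np.degrees(np.arctan2(e[1],e[0])))
for a,b in((1,0),(2,3)): e=c[b]-c[a];print(np.linalg.norm(e),np.degrees(np.arctan2(-e[0],e[1])))
M1=top(196,181);M2=sd(236,101)
print("rim",tri(M1,(K,T),M2,(Ks,Ts)),ray(*M1,K,T,.108))
# rim plane depth
yy,xx=np.mgrid[:480,:640];rr=np.hypot(xx-M1[0],yy-M1[1]);q=P[(rr>4.3)&(rr<7.2)]
s=np.linalg.lstsq(np.c_[q[:,:2]-q[:,:2].mean(0),np.ones(len(q))],q[:,2],rcond=None)[0];print("rimplane grad (tan.53 expected)",s,np.degrees(np.arctan2(s[1],s[0])),len(q),q.mean(0))
# handle by dark mask
for n,(p_,x,y,w,h) in dict(top=(p,240,205,20,25),side=(ps,308,205,20,20)).items():
    m=(p_[y:y+h,x:x+w].max(2)<50);v,u=np.nonzero(m);print(n,len(u),u.mean()+x,v.mean()+y,u.min()+x,u.max()+x,v.min()+y,v.max()+y)
# red cup
m=(P[...,2]>.05)&(P[...,2]<.075)&(p[...,0]>1.5*p[...,1]);m[:,:300]=0;m[:,360:]=0;print("cup",P[m].mean(0))
E
```

```text
lens (array([ 0.518 , -0.3262,  0.0899]), np.float64(0.0007114923659651377)) [ 0.5173 -0.326   0.09  ] mirror [ 0.5422 -0.2401  0.075 ]
base [[0.6982 0.1514 0.012 ]
 [0.735  0.0583 0.012 ]
 [0.6151 0.013  0.012 ]
 [0.5785 0.1045 0.012 ]] [0.6567 0.0818 0.012 ]
0.12815601450259997 20.713800814160457
0.12859570696124464 21.36408186870138
0.10006253787227336 21.544749378633657
0.0986105146500983 21.80768461057757
rim (array([0.6527, 0.0799, 0.1082]), np.float64(0.0008612189543186742)) [0.6519 0.08   0.108 ]
rimplane grad (tan.53 expected) [0.4776 0.1949 0.1081] 22.198911907003055 104 [0.652  0.0798 0.1081]
top 67 252.1044776119403 215.97014925373134 247 259 205 223
side 19 318.8421052631579 215.57894736842104 316 321 212 219
cup [ 0.5558 -0.0613  0.0598]
```

```bash
cat >> h.py <<'E'
from scipy.spatial.transform import Rotation as Ro
YAW=np.radians(21.4);LE=np.radians(28)
MX=np.array([np.cos(LE)*np.cos(YAW),np.cos(LE)*np.sin(YAW),np.sin(LE)])
MY=np.array([-np.sin(YAW),np.cos(YAW),0]);MZ=np.cross(MX,MY)
M=np.array([.6525,.080,.108]);LAMP=np.array([.5177,-.326,.048]);UP=np.array([0,0,1.])
def rpy(a,y):  # tool z=-a, tool y along y
    z=-a;y=y-z*(y@z);y/=np.linalg.norm(y)
    return [float(v) for v in Ro.from_matrix(np.c_[np.cross(y,z),y,z]).as_euler("xyz",degrees=True)]
def tcp(s,a,h=.024): return s+a*(h-.0187)
def my(b): b=np.radians(b);return np.cos(b)*MX+np.sin(b)*MY
E
python3 - <<'E'
from h import *
from workcell import r
ya=np.array([np.cos(np.radians(16)),-np.sin(np.radians(16)),0])
for s in(1,-1): print("pick",s,rpy(UP,s*ya),r.inverse_kinematics(list(tcp(LAMP,UP)),rpy(UP,s*ya)))
for b in range(0,360,30): print("ins",b,r.inverse_kinematics(list(tcp(M,MZ)),rpy(MZ,my(b))))
for nut in(0,.3,.8,1.4):
  A=135-np.degrees(nut);H=M+70e-3*my(A)+MZ*.010
  for s in(90,-90): print("lev",nut,s,H,r.inverse_kinematics(list(H-MZ*.0187),rpy(MZ,my(A+s))))
E
```

```text
pick 1 [-179.99999999999997, 0.0, 74.0] [ 42.1985  35.9597 -17.185  101.0162  14.1671  45.1434   2.049 ]
pick -1 [-180.0, 0.0, -106.00000000000001] [  17.8803   35.7325   15.2813  101.9224  -12.7929   44.0364 -156.3438]
ins 0 [ 19.6603  28.505  -31.842  113.9408  27.7818  15.4872  -9.1833]
ins 30 [ 23.7646  29.8445 -37.1013 113.8166  36.3328  16.9496  13.4991]
ins 60 [ 19.9007  28.5753 -32.1468 113.9334  28.2977  15.5607  50.3695]
ins 90 [ 34.8868  35.5473 -52.2792 113.5011  56.7227  23.6086  57.4068]
ins 120 [ 41.4005  41.4601 -62.4786 113.3348  67.4896  30.446   80.4495]
ins 150 [ 41.4005  41.4601 -62.4786 113.3348  67.4896  30.446  110.4495]
ins 180 [  -5.6983   25.0642   -0.7704  114.7648  -27.5289   14.6002 -139.7706]
ins 210 [   0.3903   25.2921   -8.1324  114.5606  -15.4728   13.7484 -120.5627]
ins 240 [   7.1506   25.9486  -16.3401  114.3375   -0.5636   13.5056 -103.9936]
ins 270 [  9.1684  26.2335 -18.8052 114.272    4.0682  13.5975 -78.1607]
ins 300 [ 12.6216  26.8256 -23.0489 114.1611  12.0317  13.9483 -55.2953]
ins 330 [ 16.5777  27.6838 -27.9623 114.0362  21.0177  14.6704 -33.2681]
lev 0 90 [0.5894 0.1084 0.0936] [-22.48    25.5239  13.5347 122.6632 -66.6544  11.2785 -61.5771]
lev 0 -90 [0.5894 0.1084 0.0936] [ 24.3379  31.4799 -42.357  121.2178  68.9065  15.5726  -6.4676]
lev 0.3 90 [0.5987 0.1254 0.1015] [-29.3634  26.1721  19.7519 121.1225 -64.9043  13.5003 -83.2052]
lev 0.3 -90 [0.5987 0.1254 0.1015] [ 13.9844  28.4189 -31.9537 119.752   53.4423  12.2098 -12.2814]
lev 0.8 90 [0.6234 0.1438 0.1173] [ -20.3339   25.5456    7.3646  116.7143  -32.9027   11.8722 -143.159 ]
lev 0.8 -90 [0.6234 0.1438 0.1173] [ 10.4266  28.4488 -29.9172 115.7175  42.6704  14.5359 -31.6911]
lev 1.4 90 [0.6604 0.1445 0.1358] [ 33.04    43.1603 -62.4599 109.5145  70.0997  34.7186  98.26  ]
lev 1.4 -90 [0.6604 0.1445 0.1358] [  8.5928  29.1678 -27.3617 110.2351  30.503   17.4877 -53.4457]
```

```bash
python3 - <<'E'
from h import *
from workcell import r,set_gripper,vision
ya=np.array([np.cos(np.radians(16)),-np.sin(np.radians(16)),0])
o=rpy(UP,ya);t=tcp(LAMP,UP)
set_gripper(.06)
r.move_pose(list(t+UP*.12),o)
r.servo_line(list(t),vel=.12)
print(r.read_position(),r.read_contact_force())
set_gripper(0.0,40)
print("w",r.read_grip_width(),r.read_grip_force(),r.read_contact_force(),r.read_t())
r.servo_line(list(t+UP*.13),vel=.12)
print("w",r.read_grip_width(),r.read_contact_force())
o2=rpy(MZ,my(30));pre=tcp(M+MZ*.07,MZ)
r.move_pose(list(pre),o2)
print(r.read_position()-pre,r.read_tool_rot(),o2,r.read_t(),r.read_qpos())
for n in("top","side"):
    p,d=vision.get_image(n);c=vision.camera_params(n);np.savez(n+"1.npz",p=p,d=d,K=c["mtx"],T=c["cam_to_world"])
    u,v=proj(M,c["mtx"],c["cam_to_world"]);x,y=int(u)-40,int(v)-45
    cv2.imwrite(f"pics/{n}1.png",cv2.resize(p[y:y+75,x:x+80,::-1],None,fx=5,fy=5,interpolation=cv2.INTER_CUBIC));print(n,x,y)
a,b=[cv2.imread(f"pics/{n}1.png") for n in("top","side")];cv2.imwrite("pics/b1.png",np.hstack([a,b]))
E
```

```text
[ 0.5181 -0.3262  0.054 ] [-0.2246  0.3492  0.4409]
w 0.027207707637941836 38.96992206573486 [-0.8896  0.3678  4.993 ] 3.5917
w 0.02711517994609884 [-0.8613 -0.5666 -1.6599]
[ 0.0003 -0.0014 -0.0001] [155.3084  13.5653 138.2704] [155.2751645505847, 13.576048508603673, 138.41112407760252] 6.3083 [ 34.4186  23.1037 -47.2165 115.6344  26.3841  22.4812  22.7485]
top 224 144
side 300 169
```

View pics/b1.png

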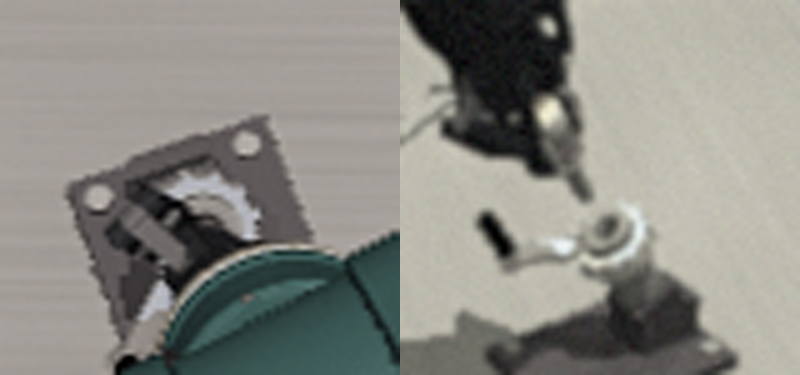

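Side view: the lamp is held, its shank tip is at about crop (190,202), i.e. (337.9,209), and it points at the bore at crop (206,226). I'll check the prediction and approach to just above the rim.

```bash
python3 - <<'E'
from h import *
from workcell import r,vision
c=vision.camera_params("side");K,T=c["mtx"],c["cam_to_world"]
for n,X in dict(tip=M+MZ*.03,shoulder=M+MZ*.07,mouth=M).items():
    u,v=proj(X,K,T);print(n,(u-300+.5)*5,(v-169+.5)*5)
t=tcp(M+MZ*.045,MZ);o=rpy(MZ,my(30))
r.servo_line(list(t),o,vel=.08);r.sleep(.3)
print(r.read_position()-t,r.read_tool_rot(),o,r.read_contact_force())
p,d=vision.get_image("side")
cv2.imwrite("pics/s2.png",cv2.resize(p[185:240,310:370,::-1],None,fx=10,fy=10,interpolation=cv2.INTER_CUBIC))
for n,X in dict(tip=M+MZ*.005,shoulder=M+MZ*.045,mouth=M).items():
    u,v=proj(X,K,T);print(n,(u-310+.5)*10,(v-185+.5)*10)
E
```

```text
tip 189.69371194455277 198.28160058095108
shoulder 165.58090239082958 157.0978637365087
mouth 207.1917220249415 228.1675183064057
[ 0.0001 -0.0002  0.0003] [155.2655  13.5952 138.3864] [155.2751645505847, 13.576048508603673, 138.41112407760252] [ 0.0843 -0.6544 -0.9395]
tip 308.61849879813803 286.48873530804195
shoulder 261.51677716086454 206.04083459752047
mouth 314.383444049883 296.3350366128114
```

View pics/s2.png

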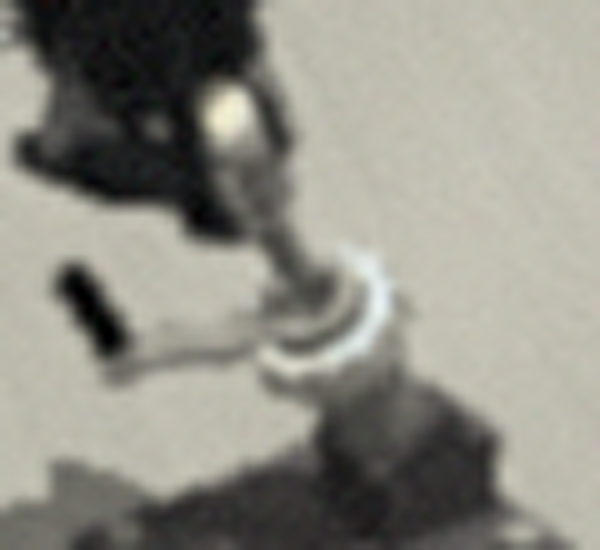

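The shank tip is over the bore at about (310,290), as predicted. Inserting with force monitoring.

```bash
python3 - <<'E'
from h import *
from workcell import r
o=rpy(MZ,my(30))
for k in (35,25,15,8,4,2,1,0,-1,-2):
    t=tcp(M+MZ*k*1e-3,MZ);r.servo_line(list(t),o,vel=.05);r.sleep(.05)
    f=r.read_contact_force();e=r.read_position()-t
    print(k,"f(mx,my,mz)",np.array([f@MX,f@MY,f@MZ]),"e",1e3*np.array([e@MX,e@MY,e@MZ]),r.read_grip_width())
    if f@MZ>12 or np.linalg.norm(f)>25: break
print(r.read_t())
E
```

```text
35 f(mx,my,mz) [-0.564  -0.1252 -0.6796] e [-0.0995  0.2855 -0.219 ] 0.027366849406279817
25 f(mx,my,mz) [-0.1688  0.0128 -0.6428] e [-0.0706  0.2169 -0.155 ] 0.02727423261548577
15 f(mx,my,mz) [-0.6271  0.61   -1.3791] e [-0.0822  0.2018 -0.1414] 0.02702279749655088
8 f(mx,my,mz) [-0.1566  0.1375 -0.377 ] e [-0.0928  0.1231 -0.1349] 0.026973497549382632
4 f(mx,my,mz) [-0.7882  0.5647 -1.8105] e [-0.0797  0.0463 -0.0859] 0.027126913059811502
2 f(mx,my,mz) [-0.5148 -0.2173 -0.0108] e [-0.0714  0.0411 -0.0367] 0.026817357982266747
1 f(mx,my,mz) [-2.4105  0.2812  6.3458] e [0.1608 0.0012 0.2142] 0.026894049322522436
0 f(mx,my,mz) [-3.9817  1.3012 23.0419] e [ 0.4637 -0.1136  0.6838] 0.02708576883120294
9.9667
```

```bash
python3 - <<'E'
from h import *
from workcell import r,set_gripper,vision
r.sleep(.4)
set_gripper(.05);r.sleep(.1)
t=tcp(M+MZ*.09,MZ);r.servo_line(list(t),rpy(MZ,my(30)),vel=.12)
c=vision.camera_params("side");p,d=vision.get_image("side");K,T=c["mtx"],c["cam_to_world"]
cv2.imwrite("pics/s3.png",cv2.resize(p[185:240,310:370,::-1],None,fx=10,fy=10,interpolation=cv2.INTER_CUBIC))
for nut in(0,.1,.2,.3):
    A=135-np.degrees(nut);print(nut,[[ (a-b+.5)*10 for a,b in zip(proj(M+.07*my(A)+MZ*h,K,T),(310,185))] for h in(.024,-.012)])
print("lens",[(a-b+.5)*10 for a,b in zip(proj(M+MZ*.042,K,T),(310,185))],r.read_t(),r.read_contact_force())
E
```

```text
0 [[np.float64(76.81495102493045), np.float64(285.87732006091073)], [np.float64(121.19583083481984), np.float64(355.2283220441197)]]
0.1 [[np.float64(80.37846156907563), np.float64(268.2138933245457)], [np.float64(124.59185102267213), np.float64(337.6812911411963)]]
0.2 [[np.float64(85.93977712717844), np.float64(250.44421671887932)], [np.float64(129.96235051622534), np.float64(320.04226257804646)]]
0.3 [[np.float64(93.43311531934319), np.float64(232.73520103752418)], [np.float64(137.24365715040676), np.float64(302.4769997232241)]]
lens [np.float64(265.11117492002654), np.float64(212.1799255689723)] 11.7667 [ 0.0246 -0.5013  0.0042]
```

View pics/s3.png

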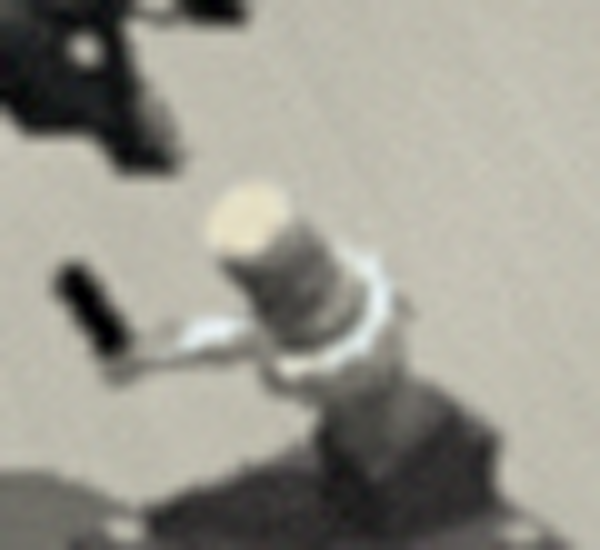

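The lamp sits in the collet: its lens is at (250,218) against a predicted (265,212), so it may be leaning slightly in the clearance. The handle's black top is at about (72,270), which puts the nut at about 0.05. Next I'll hover at the handle and check the lens position with both cameras.

```bash
cat >> h.py <<'E'
def lev(nut,h=.013,up=0):
    A=135-np.degrees(nut); return list(M+.07*my(A)+MZ*(h-.0187+up)), rpy(MZ,my(A-90))
E
python3 - <<'E'
from h import *
from workcell import r,vision
r.move_pose(*lev(.05,up=.065))
print(r.read_qpos(),r.read_t())
for n in np.arange(.05,1.45,.2): print(n,r.inverse_kinematics(*lev(n)))
uv={};cs={}
for n in("top","side"):
    p,d=vision.get_image(n);c=vision.camera_params(n);K,T=c["mtx"],c["cam_to_world"];cs[n]=(K,T)
    u,v=proj(M+MZ*.042,K,T);x,y=int(u)-12,int(v)-12;w=p[y:y+24,x:x+24].astype(int)
    m=((w.min(2)>(200 if n=="side" else 185))).astype(np.uint8)
    k,lab,st,ce=cv2.connectedComponentsWithStats(m);i=1+np.argmax(st[1:,4]) if k>1 else 0
    uv[n]=ce[i]+[x,y];print(n,"pred",(u,v),"obs",uv[n],st[i])
    cv2.imwrite(f"pics/{n}4.png",cv2.resize(p[y-25:y+50,x-25:x+50,::-1],None,fx=5,fy=5,interpolation=cv2.INTER_CUBIC))
print(tri(uv["top"],cs["top"],uv["side"],cs["side"]),M+MZ*.042)
cv2.imwrite("pics/b4.png",np.hstack([cv2.imread(f"pics/{n}4.png") for n in("top","side")]))
E
```

```text
[ 26.5069  20.8779 -42.747  123.4822  35.4516  15.6146  20.6145] 12.1833
0.05 [ 24.0275  30.9786 -42.3303 121.12    67.1559  15.6775  -8.0486]
0.25 [ 14.3364  27.9749 -31.9425 120.2193  52.6173  11.9484  -8.4918]
0.45 [  7.6486  26.6986 -25.0846 118.9604  38.5076  10.848   -8.0316]
0.6500000000000001 [  5.9414  26.7038 -23.8897 117.3391  33.7763  11.8755 -15.45  ]
0.8500000000000001 [  4.4472  26.7923 -22.5565 115.575   28.899   12.9525 -22.4504]
1.05 [  2.9896  26.9218 -20.8698 113.7493  23.6527  14.0046 -28.8764]
1.2500000000000002 [  1.8468  27.131  -19.1888 111.9266  18.729   15.0766 -35.3797]
top pred (np.float64(266.3049849017875), np.float64(193.2274766389346)) obs [265.5 192.5] [  0   0  24  24 576]
side pred (np.float64(336.01111749200265), np.float64(205.71799255689723)) obs [334.2703 206.1622] [ 7 10  8  7 37]
(array([0.6326, 0.0749, 0.1436]), np.float64(0.0033815916249656484)) [0.6341 0.0728 0.1451]
```

View pics/b4.png

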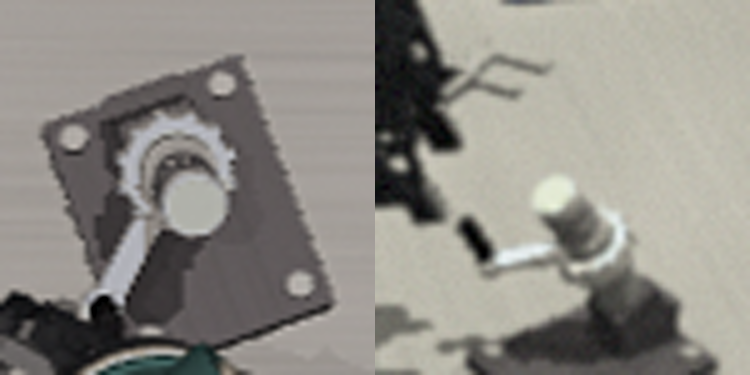

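Top view: the lens is at about (267.4,196.6) against a predicted (266.3,193.2), with dark shading behind the barrel, so the lamp seems to lean toward the robot. I'll quantify it from depth and triangulation.

```bash
python3 - <<'E'
from h import *
from workcell import r,vision
p,d=vision.get_image("top");c=vision.camera_params("top");K,T=c["mtx"],c["cam_to_world"];P=pts(d,K,T)
p2,_=vision.get_image("side");s=vision.camera_params("side");K2,T2=s["mtx"],s["cam_to_world"]
print("tri",tri((267.4,196.6),(K,T),(334.27,206.16),(K2,T2)),"pred",M+MZ*.042)
yy,xx=np.mgrid[:480,:640];q=P[np.hypot(xx-267.4,yy-196.6)<5.0]
q=q[abs(q[:,2]-np.median(q[:,2]))<.012]
g=np.linalg.lstsq(np.c_[q[:,:2]-q[:,:2].mean(0),np.ones(len(q))],q[:,2],rcond=None)[0]
n=np.array([-g[0],-g[1],1]);n/=np.linalg.norm(n);print("lens mean",q.mean(0),"n",n,"MZ",MZ,"ang",np.degrees(np.arccos(n@MZ)),len(q))
print((1000*P[178:206:2,252:280:2,2]).astype(int))
print(p[196,262:273].tolist()[::4])
E
```

```text
tri (array([0.6273, 0.0702, 0.1458]), np.float64(0.0006923714668246471)) pred [0.6341 0.0728 0.1451]
lens mean [0.6274 0.0704 0.1431] n [-0.3975 -0.2447  0.8844] MZ [-0.4371 -0.1713  0.8829] ang 4.783522366734504 78
[[  44   40   46   57  104   55   52 1384    8   12    8    6   16    3]
 [  54   54   61   97  109  113  113  108  108    8   13   12    9   11]
 [  33   54  112  114  111  107  107  102  104  113  106    6    8   10]
 [   6   58  106  107  106  124  115  115  109  101  106   12   15   11]
 [  14  103  103  102  113  110  113  121  108  110  103   98    8    9]
 [  11  100  106  109  104  124  131  140  131  121   95  100   12    7]
 [  11  100  100  110  121  133  136  142  142  145  108   96   13   17]
 [  13  104  103  112  120  141  152  147  147  142  147   94   11    7]
 [   8   99  101  107  131  148  145  145  146  145  140   95   12    9]
 [  11    9   97   94  106  145  148  141  140  142  142  138   11   11]
 [  10    8   98   96   97  140  142  150  144  139  140    8    9    9]
 [  14    8   90   87   85   83  141  140  139  135  136   12   11   14]
 [   4   83   90   85   88    6   13  136  137  136   11   13    8   14]
 [  11   85   85   84    8    9    8   10   14   16    9    8    9   13]]
[[182, 183, 181], [177, 178, 170], [176, 177, 170]]
```

The lens is about 6 mm toward the robot and 2–4 mm high, so the lamp was probably dragged up and tilted as the pads swung back. I'll press it flat with the closed fingers.

```bash
cat > look.py <<'E'
from h import *
from workcell import vision
def look(tag):
    c=vision.camera_params("top");K,T=c["mtx"],c["cam_to_world"];p,d=vision.get_image("top");P=pts(d,K,T)
    s=vision.camera_params("side");p2,_=vision.get_image("side")
    u,v=proj(M+MZ*.042,s["mtx"],s["cam_to_world"]);x,y=int(u)-12,int(v)-12
    m=(p2[y:y+24,x:x+24].min(2)>200).astype(np.uint8);k,l,st,ce=cv2.connectedComponentsWithStats(m);i=1+np.argmax(st[1:,4]);us=ce[i]+[x,y]
    w=P[175:215,245:290];ok=(w[...,2]>.128)&(w[...,2]<.16);q=w[ok]
    b=p[175:215,245:290].min(2)>165
    cv2.imwrite(f"pics/{tag}.png",np.hstack([cv2.resize(a[:,:,::-1],None,fx=5,fy=5,interpolation=cv2.INTER_CUBIC) for a in(p[155:230,229:304],p2[170:245,300:375])]))
    v_,u_=np.nonzero(ok&b);ut=(u_.mean()+245,v_.mean()+175)
    X,e=tri(ut,(K,T),us,(s["mtx"],s["cam_to_world"]))
    D=X-M;print(tag,"lens uv",ut,us,"tri in mouth frame mm",1e3*np.array([D@MX,D@MY,D@MZ]),"err",e,len(u_))
E
python3 - <<'E'
from h import *
from look import look
from workcell import r,set_gripper
look("l0")
o=rpy(MZ,my(42))
p0=np.array(lev(.05,up=.12)[0]);r.servo_line(list(p0),vel=.15)
set_gripper(0.0)
r.servo_line(list(M+MZ*.075),o,vel=.12)
for k in range(54,38,-1):
    t=M+MZ*k*1e-3;r.servo_line(list(t),o,vel=.03);f=r.read_contact_force()
    if k<48: print(k,f@MX,f@MY,f@MZ)
    if f@MZ>15:break
r.sleep(.2);f=r.read_contact_force();print((r.read_position()-M)@MZ,f@MX,f@MY,f@MZ)
r.servo_line(list(M+MZ*.10),o,vel=.12)
r.move_pose(*lev(.05,up=.12));look("l1");print(r.read_t())
E
```

```text
l0 lens uv (np.float64(267.4403669724771), np.float64(196.63302752293578)) [334.1429 206.3143] tri in mouth frame mm [-6.482   0.1149 45.7518] err 0.0004748264577619467 109
47 0.4292188974104515 0.857799857296451 0.031163345872628315
46 -0.16726344332861878 0.06470661073179768 0.9272899616168019
45 0.41761886481941074 -0.2178113434926944 0.12632520753355464
44 1.6876860663776427 -0.40403694168438686 2.404377604512807
43 4.252674673536741 0.10000129661266036 8.158099674491657
42 5.602181272204062 1.2123069750570288 18.011478980270937
0.042858940099966325 5.68312207209434 0.18686935589184725 17.112941373744388
l1 lens uv (np.float64(267.3018867924528), np.float64(196.31132075471697)) [334.3939 205.8788] tri in mouth frame mm [-5.3351  0.0859 46.5718] err 0.0006954946450694272 106
19.5333
```

View pics/l1.png

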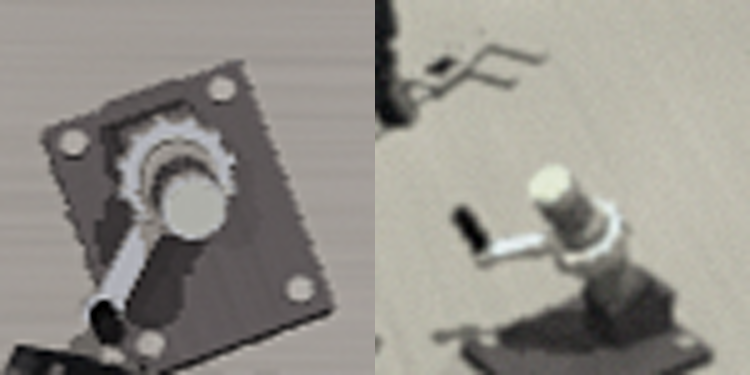

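Pressing met the lens at about 43 mm, which is nearly flush, but it still leans a little in the open bore. I'll swing the nut to about 0.8, still open, so the jaws straighten the shank. Then I'll check again.

```bash
cat > swing.py <<'E'
from h import *
from workcell import r,set_gripper
def grab(n):
    set_gripper(.045)
    r.move_pose(*lev(n,up=.065))
    r.servo_line(lev(n)[0],lev(n)[1],vel=.1)
    print("at",r.read_contact_force(),r.read_t())
    set_gripper(0.0,25);print("w",r.read_grip_width(),r.read_grip_force())
def swing(a,b,step=.1,fmax=70,vel=.05):
    for n in np.linspace(a,b,int(np.ceil((b-a)/step))+1)[1:]:
        P,o=lev(n)
        try: r.servo_line(P,o,vel=vel)
        except r.IKError: print("IK",n); break
        f=r.read_contact_force();A=135-np.degrees(n);D=r.read_position()-M
        ang=np.radians(135)-np.arctan2(D@MY,D@MX)
        print("%.2f act %.3f rad %.4f ft %.1f fr %.1f fz %.1f"%(n,ang,np.hypot(D@MX,D@MY),f@my(A-90),f@my(A),f@MZ))
        if abs(f@my(A-90))>fmax: break
    return n
def leave(n):
    set_gripper(.04);r.servo_line(lev(n,up=.12)[0],lev(n)[1],vel=.15);print(r.read_t())
E
python3 - <<'E'
from swing import *
from look import look
grab(.05)
n=swing(.05,.8)
r.sleep(.1)
leave(n);look("l2")
E
```

```text
at [0.1141 0.4518 0.0164] 21.325
w 0.01280360916567075 25.05517154932022
0.14 act 0.153 rad 0.0697 ft 0.8 fr 0.2 fz 7.5
0.24 act 0.247 rad 0.0697 ft 0.1 fr -0.7 fz 8.1
0.33 act 0.341 rad 0.0696 ft 0.8 fr 0.3 fz 7.3
0.42 act 0.434 rad 0.0697 ft 1.4 fr -1.0 fz 7.6
0.52 act 0.528 rad 0.0696 ft -0.1 fr -1.5 fz 7.1
0.61 act 0.621 rad 0.0697 ft 0.6 fr -1.2 fz 7.8
0.71 act 0.715 rad 0.0696 ft 0.5 fr -0.9 fz 7.5
0.80 act 0.808 rad 0.0696 ft 0.5 fr -0.8 fz 7.4
25.3917
l2 lens uv (np.float64(267.99038461538464), np.float64(196.79807692307693)) [333.9062 206.4375] tri in mouth frame mm [-7.275  -0.6995 46.6908] err 0.00018519985451993662 104
```

View pics/l2.png

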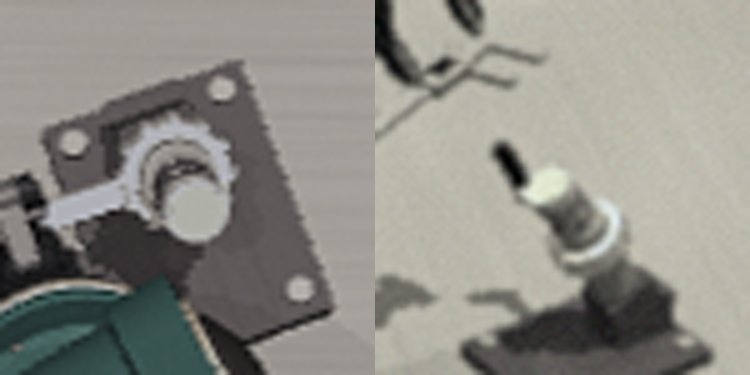

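Top and side views: the lever has moved to the left (nut about 0.8), and the lens is still at about (268,196.8) in top, about 6 mm off the predicted axis. I'll regrip the barrel with the fingers closing along the lean direction, square it up, press it home with the nut still open, release gently and measure again.

```bash
python3 - <<'E'
from swing import *
from look import look
o=rpy(MZ,my(0));F=lambda:(lambda f:np.array([f@MX,f@MY,f@MZ]))(r.read_contact_force())
E=lambda:(lambda e:1e3*np.array([e@MX,e@MY,e@MZ]))(r.read_position()-M)
set_gripper(.06)
r.move_pose(list(M+MZ*.11),o)
r.servo_line(list(tcp(M,MZ,.026)),o,vel=.12);print("down",F(),E())
for w in(.045,.04,.036,.032,.029):
    set_gripper(w,25);print(w,r.read_grip_width(),r.read_grip_force(),F())
set_gripper(0.0,25);print("grip",r.read_grip_width(),F(),E())
for k in(25,24,23,22,21,20):
    r.servo_line(list(tcp(M,MZ,k*1e-3)),o,vel=.03);f=F();print(k,f,E())
    if f[2]>15:break
r.sleep(.4);print(F(),E())
set_gripper(.036);print("rel",F())
r.servo_line(list(M+MZ*.05),o,vel=.06);r.servo_line(list(M+MZ*.11),o,vel=.15)
r.move_pose(*lev(.8,up=.12));look("l3");print(r.read_t())
E
```

```text
down [-0.0927 -0.2875  0.1114] [0.3724 0.1826 7.8172]
0.045 0.044669912678944726 0.0 [ 0.8212 -0.1538 -0.1068]
0.04 0.040009099618735854 0.0534379540476948 [0.8013 0.0631 0.0681]
0.036 0.035932319600629925 0.07676505949348211 [-0.6325 -0.1522  0.9791]
0.032 0.03202145429594095 0.08063365705311298 [-0.1731  0.4189  0.553 ]
0.029 0.029207034854307708 0.45540033839643 [-1.6291  0.5885  0.9428]
grip 0.027393178834013102 [-1.6482  0.6411  3.8882] [-0.0773  0.003   7.338 ]
25 [-5.2696  2.2266 20.9802] [-0.0108 -0.1034  6.7629]
[-6.2652  0.7263 21.6416] [-0.0151 -0.1092  6.7765]
rel [-0.1006  0.5734  0.1062]
l3 lens uv (np.float64(267.2767857142857), np.float64(195.46428571428572)) [334.5    205.8056] tri in mouth frame mm [-4.2993 -0.171  46.3026] err 6.520492779605337e-06 112
31.4167
```

Closing the fingers to 29 mm on the nominal axis met no side force, so the barrel is coaxial within about 0.5 mm. Pressing met a stiff stop at the expected depth, so the lamp is seated and the remaining offset is vision bias. Now I'll tighten the nut.

```bash
python3 - <<'E'
from swing import *
from look import look
grab(.8)
n=swing(.8,1.4,step=.1,fmax=60,vel=.06)
r.sleep(.2)
f=r.read_contact_force();print(f,r.read_t())
leave(n);look("l4")
print(r.read_contact_force(),r.read_t())
E
```

```text
at [0.9973 0.5064 0.4939] 32.85
w 0.013298433944243637 25.002999007701874
0.90 act 0.913 rad 0.0698 ft 1.6 fr -1.3 fz 7.4
1.00 act 1.012 rad 0.0697 ft 2.0 fr -1.2 fz 7.1
1.10 act 1.111 rad 0.0697 ft 1.4 fr -2.1 fz 7.2
1.20 act 1.211 rad 0.0696 ft 1.3 fr -1.8 fz 8.0
1.30 act 1.310 rad 0.0695 ft 1.0 fr -2.9 fz 8.6
1.40 act 1.409 rad 0.0695 ft 0.4 fr -2.7 fz 8.3
[-2.7947 -3.3039  5.7772] 35.025
36.35
l4 lens uv (np.float64(272.0), np.float64(191.5)) [339.2917 204.7917] tri in mouth frame mm [  3.5883 -13.3938  50.723 ] err 0.002573014448407613 2
[-0.6368 -0.2729 -0.1509] 36.45
```

```bash
python3 - <<'E'
from swing import *
from look import look
from workcell import vision
r.servo_line(list(r.read_position()+np.array([-.05,.06,.12])),vel=.2)
r.move_pose([.42,.30,.38],[180,0,90])
look("l5");print(r.read_t(),r.read_contact_force())
for n in("side","top"):
    p,d=vision.get_image(n);c=vision.camera_params(n);K,T=c["mtx"],c["cam_to_world"]
    for nut in(1.2,1.3,1.4):
        print(n,nut,proj(M+.07*my(135-np.degrees(nut))+MZ*.006,K,T))
    u,v=map(int,proj(M+.07*my(55)+MZ*.006,K,T));w=p[v-14:v+15,u-14:u+15].max(2)<55
    k,l,st,ce=cv2.connectedComponentsWithStats(w.astype(np.uint8));
    for i in range(1,k):
        if st[i,4]>5: print(" dark",ce[i]+[u-14,v-14],st[i])
E
```

```text
l5 lens uv (np.float64(267.0480769230769), np.float64(194.89423076923077)) [337.  204.8] tri in mouth frame mm [ 0.1244 -1.7055 46.0134] err 0.0034630664806004447 104
38.175 [-0.487   0.0709 -0.3589]
side 1.2 (np.float64(334.57511453704626), np.float64(198.24243156828675))
side 1.3 (np.float64(336.5818135687363), np.float64(197.34939836183435))
side 1.4 (np.float64(338.62770206864667), np.float64(196.6063003920387))
 dark [338.381  196.5714] [12 11  6  8 21]
top 1.2 (np.float64(232.18092088923865), np.float64(188.10795230650942))
top 1.3 (np.float64(232.53312450401353), np.float64(184.92133610202865))
top 1.4 (np.float64(233.21053172321848), np.float64(181.77830425338158))
 dark [233.5    182.4737] [12 12  6  8 38]
```

```bash
python3 - <<'E'
from h import *
from workcell import r,vision
for n in("top","side"):
    c=vision.camera_params(n);K,T=c["mtx"],c["cam_to_world"]
    D=[];I=[]
    for i in range(8):
        p,d=vision.get_image(n);D.append(d);I.append(p)
    d=np.median(D,0);P=pts(d,K,T)-M;L=np.stack([P@MX,P@MY,P@MZ],-1)*1e3
    R=np.hypot(L[...,0],L[...,1])
    w=np.zeros(d.shape,bool);u,v=map(int,proj(M+MZ*.03,K,T));w[v-25:v+26,u-25:u+26]=1
    a=L[w&(R<25)&(L[...,2]>37)&(L[...,2]<56)];b=L[w&(R>15)&(R<19)&(abs(L[...,2])<7)]
    print(n,"lens-ish",len(a),np.median(a,0),a.mean(0),"p75/90 z",np.percentile(a[:,2],[25,50,75,90]),"rim",len(b),np.median(b,0),"bodyXY",np.median(L[w&(R<22)&(L[...,2]>12)&(L[...,2]<36)],0))
    h=np.histogram(L[w&(R<20)][:,2],np.arange(-12,60,4));print(h[0],h[1])
    z=np.load(n+"0.npz")["d"];P0=pts(z,K,T)-M;L0=np.stack([P0@MX,P0@MY,P0@MZ],-1)*1e3;R0=np.hypot(L0[...,0],L0[...,1])
    q=L0[w&(R0>11)&(R0<17)&(abs(L0[...,2])<9)];print("rim at start",len(q),q.mean(0))
print(r.read_t())
E
```

```text
top lens-ish 137 [-3.237   0.0042 44.2083] [-3.2351 -0.1565 43.928 ] p75/90 z [43.2119 44.2083 44.9461 45.2838] rim 32 [ 4.5867  4.3739 -5.6177] bodyXY [ 8.0904  1.3459 26.329 ]
[18 45  8 40  3  3  8  7  3  5  8 10  4 57 77  0  0] [-12  -8  -4   0   4   8  12  16  20  24  28  32  36  40  44  48  52  56]
rim at start 116 [-0.5156  0.2644 -0.4454]
side lens-ish 59 [-3.6475 -3.5184 44.2086] [-3.2907 -2.9162 43.8641] p75/90 z [43.2089 44.2086 45.2543 45.8063] rim 31 [ -8.9791 -10.4052  -2.9566] bodyXY [ -5.1561 -11.3248  23.2964]
[ 6 21  7 20 10  5 11  8  9  6  9  8 10 20 33  1  0] [-12  -8  -4   0   4   8  12  16  20  24  28  32  36  40  44  48  52  56]
rim at start 48 [-1.7816 -2.3471 -0.5047]
39.075
```

Measured against the nut's top face, known to be 8 mm below the rim, the lens is 49.8 mm higher; flush would be 50. The lever is at about 1.4 rad, so I'm handing in.

```bash
python3 -c "
from workcell import r
print(r.close_job(),r.read_t())"
```

```text
the job is handed in; nothing more can be done
the job is handed in; nothing more can be done
```

The job is handed in after about 39 s of the 51 s: the lamp is in the leaning collet with its shoulder measured flush on the rim, and the nut lever is at about 1.4 rad with the arm clear. No verdict came back, I couldn't measure the jaw force and felt no extra resistance at the lever while tightening, and I didn't re-check the mirror and other bystanders.

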